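# Change over the sample trays

## Robot

A 6-joint arm with a two-finger parallel gripper is mounted at the origin on a cart in front of the work surface, level with it; the furniture and walls round the work are solid. World frame = base frame: x ahead of the robot, y to its left, z up, the work surface at z = 0. Lengths are in m, angles in rad, forces in N, time in s.
With the tool pointing down it reaches from about 0.15 to 0.775 m from the base axis. Payload 6.1 kg.
Tool frame: the origin (TCP) lies at the very end of the fingers, on their centre line; the grasp point (between the pads) lies 19 mm behind it; z points along the fingers, x is the direction in which the jaws open and shut, and the axes are right-handed (so a half turn about z gives the same grasp; the last joint's range is limited). The gripper opens to 85 mm and grips with 20 to 120 N. Pads are 22 mm wide; open, the fingers measure 114 mm over their backs; the gripper's body (76 mm by 85 mm) begins 54 mm behind the grasp point. The pads swing forward as they close: fully open they stand 13 mm farther back than shut.
Start: joints at [1.161, 0.126, -0.04, 1.405, 0, 1.571], TCP at [0.209, 0.482, 0.231] pointing down, gripper open.
Joint ranges: [-2.72, 2.72], [-0.95, 1.95], [-1.27, 1.35], [-1.78, 2.02], [-1.46, 1.47], [-3.14, 3.14]. Speed limits (rad/s): [2.39, 2.39, 3.01, 3.14, 3.14, 3.14].

## Interface

Orientations are given as a rotation vector (axis times angle).
In Python, from rig import r gives the robot as it stands.
- The arm moves only by the tool send_rows, never from a script. Its argument "deltas" is one flat list of numbers, 7 for each row, row after row: the turn, a rotation vector about the tool's x, y, z in degrees, then the shift along the tool's x, y, z in mm, then the finger opening in mm, from 0 to 85.4. In form: [wx, wy, wz, x, y, z, claw, wx, wy, wz, x, y, z, claw, ...]. A call has 1 to 5 rows; each row is the pose to reach, as a shift and turn from the pose commanded when the call began, along the tool's axes at that moment; what a row does not reach only later rows make up. A row lasts 1/8 s, in which the tool goes at most 62.5 mm and 10.7 degrees, less where a joint would pass 70% of its speed; a pose out of reach is approached as far as the arm can. A call with a gripper value outside its range is refused whole. The fingers move at their own pace and stop on an object; "force" is the grip in N (left out, the last holds). Time passes only in rows, so rows that repeat a pose let the fingers close. It gives the time, the measured TCP pose, the force and the opening at its end, in the units of the state.
- r.state(): the state, without advancing time (a new reading comes with each control period).
- r.snapshot(name): name is "side" or "top" or "wrist"; returns a dict with "image" (400x640x3 uint8, red, green, blue), "fx", "fy", "cx", "cy" (pixels), "origin" and "attitude" of the camera in the world; the wrist camera has in their place "mount" (4x4, takes a point from camera to tool coordinates, whose origin is the TCP and whose axes are the tool frame's). Camera axes: x right, y down, z forward; pixel columns grow to the right and rows downward; lengths in m; the calibration is good to about 2 mm. The wrist camera is an equidistant fisheye: a pixel r from the principal point sees the ray r / f radians off the axis. A picture is of the moment at which its call begins: read the wrist's pose just before it. There is no depth.
- r.job_done(): hands the job in, once; it reports no verdict.
Trained networks look in the newest picture that a camera, given by its name, has taken for a name from the list of things; names that differ only in an ending like _2 or _b are one class to them, and where a whole thing is asked for, a point or a joint stands for the part that bears it (a point fixed in the world has none). Each returns a list of dicts, best first, with "confidence" (0 to 1); they miss things now and then, are a little off and sometimes report something else, mostly with a low value. They report only what shows in the picture. A call takes as long as a camera call.
- r.search_frame(target, camera): "position" ([x, y, z] in m, in the coordinates of the camera as it stood for that picture, good to about 4 mm: the middle of the surface that is visible of it).
- r.regions_of(target, camera): "pixels" (400x640 bool, what is visible of it).
- r.tip_of(target, camera): "position" ([x, y, z] in m, in the coordinates of the camera as it stood for that picture, good to about 4 mm: a listed point, or the origin of a listed thing).
The state is a dict: "time_s": time; "q": joint angles; "joint_velocities": joint speeds; "joint_efforts": joint torques, N m; "tcp_pos": TCP position; "eef_rot": TCP orientation; "wrist_force": force on the tool from outside, world axes, zero at the start; "torque": the same for the moment, N m; "grip_width": finger opening in m.
Only numpy, scipy, OpenCV 4.12 (cv2) and the standard library are available. Lean on these libraries where they do the work, as an engineer would, in place of code of your own. Each camera call takes 0.05 s, during which the arm holds its last target.

## Task

Only one sample tray may be out at a time: push the empty tray that was left out fully home into its dock, then hook a fingertip behind the orange lip of the tray with the three vials and draw it all the way out to its stop. Push and pull only: do not grip the lips, do not lift or tip the vials, which must stay standing in their seats, and leave everything else where it is.

Things in the scene. Friction and masses are not known exactly. Their poses are not given: they have to be found in the camera images.
- empty_dock: Sample dock of the empty tray: white housing 92 x 104 mm, 80 mm high, clear roof, fixed. Origin: centre of its underside; z up; its own -x is the way the tray comes out (roughly world +y, the robot's left); y runs along the lip. The housing's open front is 45 mm from the origin; the lip's inner face is 110 mm from it with the tray home, 190 mm fully out.
- empty_tray (a joint): Slide of the empty tray: 0 = fully home, grows as it comes out along its dock's own -x; 0.080 m = fully out; hard stops at both ends, stays where left (about 2 N of friction). Starts 0.035 to 0.075 out. The tray is an aluminium plate 78 mm wide, top 13 mm above the worktop, with a blue vial block on it and an upright orange lip at its front end.
- empty_lip (a point): On the empty tray's orange lip (92 mm wide, 9 mm thick; outer 4 mm only 44 mm high): middle of the top edge of its inner face, 50 mm above the worktop, moves with the tray. The outer face to push on is 9 mm from it toward the dock's -x. Behind it (dock +x) is a clear well to hook into, 37 mm deep, 65 mm long up to the housing when home.
- empty_block (a point): Floor of the middle vial seat in the empty tray's blue block (34 x 78 mm, 14 mm high, seats 10 mm deep), 17 mm above the worktop, 92 mm behind (dock +x) the lip's inner face; the other two seats are 25 mm to either side along the dock's y. Moves with the tray.
- loaded_dock: Sample dock of the loaded tray: white housing 92 x 104 mm, 80 mm high, clear roof, fixed. Origin: centre of its underside; z up; its own -x is the way the tray comes out (roughly world +y, the robot's left); y runs along the lip. The housing's open front is 45 mm from the origin; the lip's inner face is 110 mm from it with the tray home, 190 mm fully out.
- loaded_tray (a joint): Slide of the loaded tray: 0 = fully home, grows as it comes out along its dock's own -x; 0.080 m = fully out; hard stops at both ends, stays where left (about 2 N of friction). Starts at 0. The tray is an aluminium plate 78 mm wide, top 13 mm above the worktop, with a blue vial block on it and an upright orange lip at its front end.
- loaded_lip (a point): On the loaded tray's orange lip (92 mm wide, 9 mm thick; outer 4 mm only 44 mm high): middle of the top edge of its inner face, 50 mm above the worktop, moves with the tray. The outer face to push on is 9 mm from it toward the dock's -x. Behind it (dock +x) is a clear well to hook into, 37 mm deep, 65 mm long up to the housing when home.
- loaded_block (a point): Floor of the middle vial seat in the loaded tray's blue block (34 x 78 mm, 14 mm high, seats 10 mm deep), 17 mm above the worktop, 92 mm behind (dock +x) the lip's inner face; the other two seats are 25 mm to either side along the dock's y. Moves with the tray.
- blue_vial: Sample vial with a blue cap, loose, 15 mm across, 50 mm high, 12 g; origin at the centre of its underside, z up. It stands in a shallow seat of the loaded tray (underside 17 mm above the worktop).
- white_vial: Sample vial with a white cap, loose, 15 mm across, 50 mm high, 12 g; origin at the centre of its underside, z up. It stands in a shallow seat of the loaded tray (underside 17 mm above the worktop).
- black_vial: Sample vial with a black cap, loose, 15 mm across, 50 mm high, 12 g; origin at the centre of its underside, z up. It stands in a shallow seat of the loaded tray (underside 17 mm above the worktop).
- label_roll: Green sticker roll, loose, 52 mm across, 22 mm high, origin under its centre. Leave alone.
- timer: White square lab timer, loose, 62 x 62 x 21 mm, origin under its centre. Leave alone.
- amber_bottle: Brown reagent bottle with white cap, loose, 52 mm across, 105 mm high, origin under its centre. Leave alone.
- marker: Felt marker with blue cap lying loose, 126 x 14 mm, origin under its centre. Leave alone.

How it is judged:
On the way, in this order (a step that is already met when the one before it is completed fails the run):
1. the empty tray is fully home while the loaded tray is still home (value of joint empty_tray below 0.004 m and value of joint loaded_tray below 0.01 m), for 0.2 s.
2. the loaded tray is drawn out to its stop (value of joint loaded_tray above 0.074 m), for 0.2 s.
At the end, for the whole second after the job is handed in: The empty tray is home (within 4 mm), the loaded tray is out to its stop (at least 74 of 80 mm) and at rest, and all three vials stand still, upright (within 0.25 rad) and seated in its block (value of joint empty_tray below 0.004 m and value of joint loaded_tray above 0.074 m and velocity of joint loaded_tray between -0.005 and 0.005 m/s and angle between each of blue_vial, white_vial, black_vial's own z axis and vertical below 0.25 rad and z of each of blue_vial, white_vial, black_vial in the frame of loaded_block below 0.006 m and horizontal distance between each of blue_vial, white_vial, black_vial and loaded_block below 0.034 m and linear speed of each of blue_vial, white_vial, black_vial below 0.02 m/s); the robot touches nothing.
It fails at once if a vial is lifted, tipped or knocked out of its seat (angle between any of blue_vial, white_vial, black_vial's own z axis and vertical above 0.5 rad or z of any of blue_vial, white_vial, black_vial in the frame of loaded_block above 0.008 m).
It fails at once if a lip is gripped between the fingers ((contact force between the fingers and empty_tray_c0 above 2 N and contact force between the fingers and empty_tray_c1 above 2 N) or (contact force between the fingers and loaded_tray_c0 above 2 N and contact force between the fingers and loaded_tray_c1 above 2 N)).
It fails at once if both trays are out: the loaded one leaves home before the empty one is in (value of joint empty_tray above 0.012 m and value of joint loaded_tray above 0.015 m).
It fails at once if a thing standing by is moved (distance of any of label_roll, timer, amber_bottle, marker from where it was at the start of the episode above 0.02 m).
It also fails if it takes over 48 s, if anything falls off the work surface, if the arm or the gripper's body presses on something with over 40 N, if the wrist force passes 120 N, or if a joint passes its speed limit or range.

## Working session

There is one attempt and no reset: what is moved stays moved. The work goes in short steps, Python scripts to look and compute and a tool call to move; the robot and the scene stay as the last step left them, time stands still between calls to the robot, and variables do not carry over. Pictures are saved under pics/ and viewed, and the job is handed in when it is done.

Besides the shell and the picture viewer there is one more tool, called after ">>>" as a command line: name --argument value ..., lists and objects as JSON in quotes. send_rows: Moves the arm, as the interface text tells. Its arguments: {"type":"object","properties":{"deltas":{"type":"array"},"force":{"type":"number"}},"required":["deltas"]}

```bash
ls; mkdir -p pics
python3 - <<'E'
from rig import r
import cv2
print(r.state())
for n in ["side","top"]:
    s=r.snapshot(n); cv2.imwrite(f"pics/{n}0.png",s["image"][:,:,::-1])
    print(n,{k:v for k,v in s.items() if k!="image"})
    for t in ["empty_lip","loaded_lip","empty_dock","loaded_dock","empty_block","loaded_block","blue_vial","white_vial","black_vial","label_roll","timer","amber_bottle","marker"]:
        for d in r.tip_of(t,n)[:2]: print(t,d)
E
```

```text
pics
{'time_s': 0.0, 'q': array([ 1.16100661e+00,  1.26387752e-01, -4.05889061e-02,  1.40536023e+00,
       -9.97515919e-06,  1.57082543e+00]), 'joint_velocities': array([ 1.40984979e-03, -6.43797554e-04, -1.67569387e-04,  2.19896117e-03,
       -1.89905647e-03, -2.65490569e-05]), 'joint_efforts': array([ 1.63517136e-03, -4.35915327e+01,  3.52922845e+01,  1.74288126e-02,
        2.02237316e-04,  8.77106089e-06]), 'tcp_pos': array([0.20901937, 0.48118137, 0.23053312]), 'eef_rot': array([ 2.62626907e+00,  1.72248383e+00, -2.01434004e-03]), 'wrist_force': array([-0.08686057,  0.06374278, -0.25428269]), 'torque': array([-0.03558474,  0.00470442, -0.01274326]), 'grip_width': 0.08524482739557507}
side {'fx': 400.9678936648548, 'fy': 400.9678936648548, 'cx': 321.558059925127, 'cy': 198.45859493214436, 'origin': array([ 0.16048209, -1.15528598,  0.62715958]), 'attitude': array([-1.97720432,  0.34761667, -0.18642807])}
empty_lip {'position': [-0.0216, 0.1114, 1.1412], 'confidence': 0.89}
loaded_lip {'position': [-0.0225, 0.1079, 1.1413], 'confidence': 0.75}
loaded_lip {'position': [0.0504, 0.
[... 1020 characters left out ...]
0.83}
empty_dock {'position': [0.352, 0.0671, 1.7216], 'confidence': 0.86}
loaded_dock {'position': [-0.0366, 0.0841, 1.7162], 'confidence': 0.94}
empty_block {'position': [0.2751, 0.0722, 1.7012], 'confidence': 0.74}
loaded_block {'position': [-0.0581, 0.0834, 1.7044], 'confidence': 0.86}
black_vial {'position': [-0.0555, 0.0832, 1.7043], 'confidence': 0.61}
label_roll {'position': [-0.4814, 0.0933, 1.719], 'confidence': 0.66}
timer {'position': [0.1814, -0.0815, 1.7539], 'confidence': 0.68}
timer {'position': [0.1872, 0.0791, 1.6677], 'confidence': 0.6}
amber_bottle {'position': [0.2955, -0.0567, 1.7438], 'confidence': 0.78}
marker {'position': [0.5049, 0.0958, 1.7099], 'confidence': 0.57}
```

View pics/side0.png

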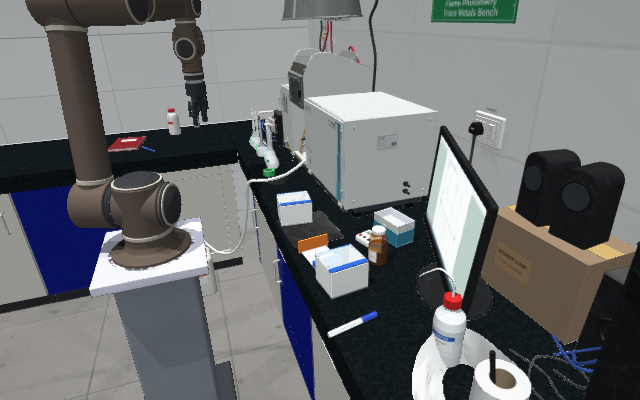

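View pics/top0.png

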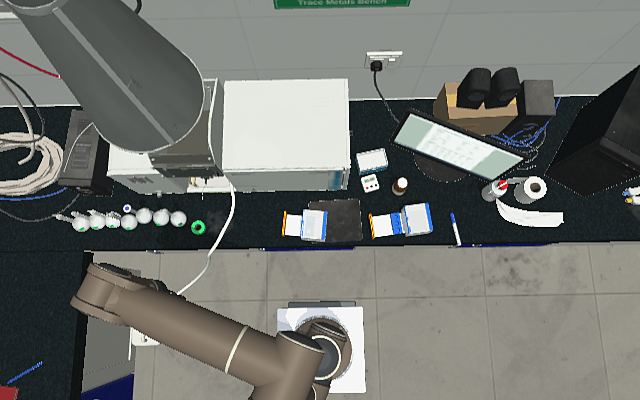

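```bash
cat > h.py <<'E'
import numpy as np, cv2
from scipy.spatial.transform import Rotation as R
CAM={'side':((400.968,321.558,198.459),np.array([0.16048209,-1.15528598,0.62715958]),R.from_rotvec([-1.97720432,0.34761667,-0.18642807])),
'top':((445.4726,323.514,204.119),np.array([0.18051113,-0.02286237,1.69815733]),R.from_rotvec([-2.08909763,2.13177397,-0.21861314]))}
def w(cam,p): k,o,A=CAM[cam]; return A.apply(p)+o
def onz(cam,u,v,z):
    (f,cx,cy),o,A=CAM[cam]; d=A.apply([(u-cx)/f,(v-cy)/f,1]); return o+d*(z-o[2])/d[2]
def proj(cam,P):
    (f,cx,cy),o,A=CAM[cam]; c=A.inv().apply(np.array(P)-o); return c[...,0]/c[...,2]*f+cx,c[...,1]/c[...,2]*f+cy
E
python3 - <<'E'
from h import *
np.set_printoptions(precision=4,suppress=True)
for n,p in dict(empty_lip=[0.1886,0.0827,1.6694],loaded_lip=[-0.1446,0.0709,1.6755],empty_dock=[0.352,0.0671,1.7216],loaded_dock=[-0.0366,0.0841,1.7162],eb=[0.2751,0.0722,1.7012],lb=[-0.0581,0.0834,1.7044],roll=[-0.4814,0.0933,1.719],timer=[0.1814,-0.0815,1.7539],bottle=[0.2955,-0.0567,1.7438],marker=[0.5049,0.0958,1.7099]).items(): print(n,w('top',p))
for n,p in dict(el=[-0.0216,0.1114,1.1412],eb=[.0171,.1772,1.079],ed=[.0479,.2189,1.029],timer=[.1366,.1273,1.2122],bot=[.15,.1734,1.1106],marker=[.0695,.2794,.8859],ld=[-.0908,.0672,1.3533]).items(): print('side',n,w('side',p))
E
```

```text
empty_lip [ 0.4415 -0.2097  0.047 ]
loaded_lip [0.4609 0.1232 0.0449]
empty_dock [ 0.4644 -0.3734 -0.0015]
loaded_dock [0.4543 0.0155 0.0019]
eb [ 0.4567 -0.2964  0.0177]
lb [0.453  0.037  0.0137]
roll [ 0.4547  0.4604 -0.0009]
timer [ 0.6198 -0.2058 -0.0016]
bottle [ 0.5912 -0.3194  0.0026]
marker [ 0.4308 -0.5257  0.0034]
side el [ 0.448  -0.2076  0.0489]
side eb [ 0.4564 -0.2993  0.0142]
side ed [ 0.4647 -0.3687 -0.0035]
side timer [ 0.6153 -0.204   0.0007]
side bot [ 0.5917 -0.3139  0.001 ]
side marker [ 0.4347 -0.5226  0.0009]
side ld [0.4502 0.015  0.0021]
```

Run:
```python
from h import *
np.set_printoptions(precision=4,suppress=True)
im=cv2.imread('pics/top0.png')[130:270,190:450]; cv2.imwrite('pics/top0z.png',cv2.resize(im,None,fx=3,fy=3,interpolation=cv2.INTER_CUBIC))
im=cv2.imread('pics/side0.png')[170:310,240:430]; cv2.imwrite('pics/side0z.png',cv2.resize(im,None,fx=4,fy=4,interpolation=cv2.INTER_CUBIC))
print(onz('top',220,190,.05),onz('top',348,188,.05),onz('top',200,260,.05))
```

```text
[0.5925 0.3705 0.05  ] [ 0.5901 -0.1173  0.05  ] [0.3281 0.4368 0.05  ]
```

View pics/top0z.png

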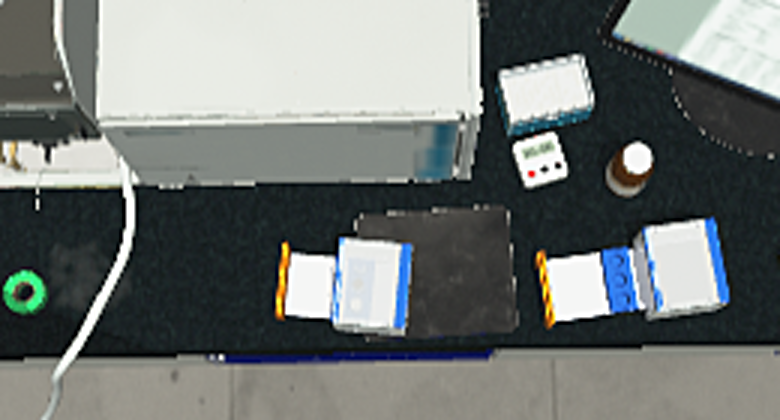

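View pics/side0z.png

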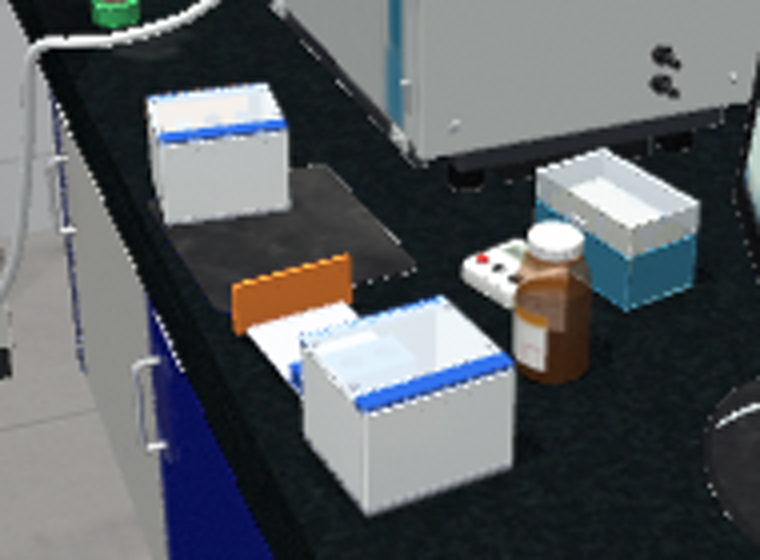

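```bash
cat >> h.py <<'E'
def rel(st,tp,az):
    """shift (tool axes, mm) and yaw(deg) to reach tp with tool x at azimuth az deg, tool down"""
    A=R.from_rotvec(st['eef_rot']); a=np.radians(az)
    B=R.from_matrix(np.array([[np.cos(a),np.sin(a),0],[np.sin(a),-np.cos(a),0],[0,0,-1]]))
    return np.degrees((A.inv()*B).as_rotvec()).round(2),(A.inv().apply(np.array(tp)-st['tcp_pos'])*1000).round(1)
E
python3 - <<'E'
from h import *
from rig import r
np.set_printoptions(precision=4,suppress=True)
im=cv2.imread('pics/top0.png'); hsv=cv2.cvtColor(im,cv2.COLOR_BGR2HSV)
m=cv2.inRange(hsv,(8,150,120),(25,255,255))
for u0,u1 in((275,295),(362,382)):
    ys,xs=np.nonzero(m[205:245,u0:u1]); xs=xs+u0; ys=ys+205
    P=np.array([onz('top',u,v,.047) for u,v in zip(xs,ys)]); c=P.mean(0)
    vx,vy=np.linalg.svd((P-c)[:,:2])[2][0]; print(len(xs),c,P[:,0].min(),P[:,0].max(),'lip az',np.degrees(np.arctan(vy/vx)))
st=r.state()
print(rel(st,[.438,-.14,.15],7))
E
```

```text
48 [0.4613 0.1285 0.047 ] 0.4151961445998311 0.5064692651862982 lip az -6.419209451346107
51 [ 0.4433 -0.2011  0.047 ] 0.39709617967187194 0.48834341488580724 lip az 6.255783203299894
(array([ 0.  ,  0.  , 59.52]), array([-478.9,  457.5,   81.3]))
```

>>> send_rows --deltas '[0,0,6,-43,41,0,0,0,0,12,-86,82,0,0,0,0,18,-129,123,0,0,0,0,24,-172,164,0,0,0,0,30,-215,205,0,0]' --force 20

```text
time_s: 2.02
tcp_pos: [0.3118, 0.201, 0.2315]
eef_rot: [-2.985, -0.98, -0.002]
wrist_force: [0.6, -0.9, 0.0]
grip_width: -0.0001
```

Run:
```python
from h import *
from rig import r
st=r.state(); print(st['time_s'],st['tcp_pos'],st['wrist_force'],rel(st,[.438,-.14,.15],7))
```

```text
2.025 [0.31178153 0.20096418 0.2315033 ] [ 0.573626   -0.85194247  0.01101946] (array([-0.  , -0.06, 29.37]), array([-100.6,  349.4,   81.5]))
```

>>> send_rows --deltas '[0,0,6,-16,58,0,0,0,0,12,-33,116,0,0,0,0,18,-50,174,0,0,0,0,24,-67,232,20,0,0,0,29.4,-84,290,40,0]'

```text
time_s: 2.65
tcp_pos: [0.4164, -0.0805, 0.1921]
eef_rot: [3.136, 0.189, 0.003]
wrist_force: [-0.1, 0.7, -0.1]
grip_width: -0.0
```

Run:
```python
from h import *
from rig import r
st=r.state(); print(st['time_s'],st['tcp_pos'],rel(st,[.438,-.14,.15],6.5))
s=r.snapshot("wrist"); cv2.imwrite("pics/w1.png",s["image"][:,:,::-1]); print({k:v for k,v in s.items() if k!="image"})
M=np.array(s['mount']);A=R.from_rotvec(st['eef_rot'])
for t in ["empty_lip","loaded_lip","empty_dock","loaded_dock","empty_block"]:
    for d in r.tip_of(t,"wrist")[:2]:
        print(t,d['confidence'],A.apply(M[:3,:3]@d['position']+M[:3,3])+st['tcp_pos'])
```

```text
2.65 [ 0.41643481 -0.08049476  0.19206111] (array([ 0.02, -0.1 ,  0.41]), array([14.2, 61.7, 42.1]))
{'fx': 309.70691628693146, 'fy': 309.70691628693146, 'cx': 321.76038871349357, 'cy': 198.5431703950831, 'mount': array([[ 9.99999774e-01, -3.12466902e-04, -5.95183598e-04,
        -6.45332293e-04],
       [ 4.76373108e-04,  9.54101211e-01,  2.99483977e-01,
        -7.62378763e-02],
       [ 4.74286561e-04, -2.99484193e-01,  9.54101144e-01,
        -1.42290430e-01],
       [ 0.00000000e+00,  0.00000000e+00,  0.00000000e+00,
         1.00000000e+00]])}
loaded_dock 0.68 [0.4516391  0.01259281 0.0037088 ]
empty_block 0.64 [ 0.45903438 -0.29755572  0.01768435]
```

View pics/w1.png

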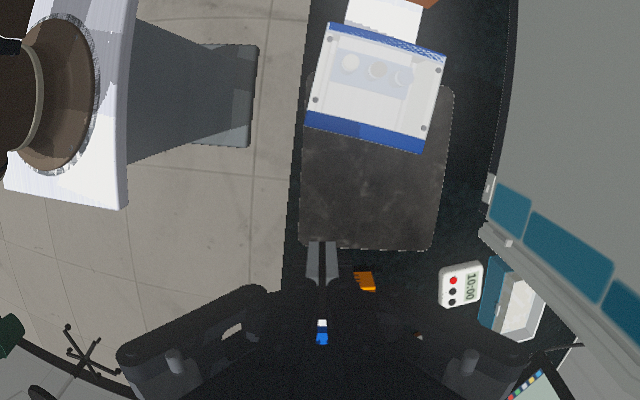

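>>> send_rows --deltas '[0,0,0.4,4,20,30,0,0,0,0.4,8,40,60,0,0,0,0.4,12,60,100,0,0,0,0.4,14,76,140,0,0,0,0.4,14,76,167,0]'

```text
time_s: 3.58
tcp_pos: [0.4394, -0.151, 0.0241]
eef_rot: [3.136, 0.188, 0.0]
wrist_force: [-0.3, -0.4, 0.2]
grip_width: 0.0001
```

Run:
```python
from h import *
from rig import r
st=r.state(); print(st['time_s'],st['tcp_pos'],st['wrist_force'],rel(st,[.4515,-.242,.025],6.5))
s=r.snapshot("side"); cv2.imwrite("pics/s1.png",cv2.resize(s["image"][170:310,240:430,::-1],None,fx=4,fy=4))
```

```text
3.575 [ 0.43942755 -0.15097643  0.02413958] [-0.28383546 -0.40712886  0.20648861] (array([ 0.  , -0.01,  0.36]), array([ 1.1, 91.8, -0.9]))
```

View pics/s1.png

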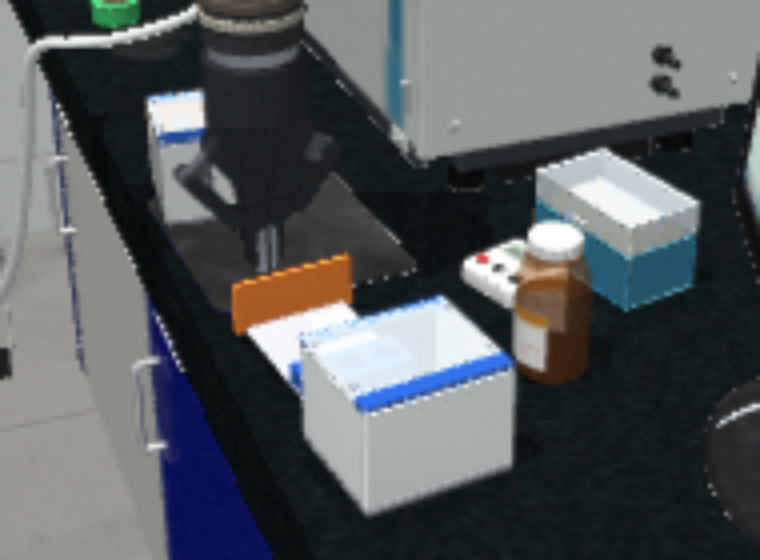

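>>> send_rows --deltas '[0,0,0.3,0,15,0,0,0,0,0.3,0,30,0,0,0,0,0.3,0,43,0,0,0,0,0.3,0,56,0,0,0,0,0.3,0,68,0,0]'

```text
time_s: 4.25
tcp_pos: [0.4474, -0.2205, 0.0254]
eef_rot: [-3.137, -0.175, -0.001]
wrist_force: [0.2, 2.6, 1.5]
grip_width: 0.0001
```

>>> send_rows --deltas '[0,0,0,0,5,0,0,0,0,0,0,10,0,0,0,0,0,0,14,0,0,0,0,0,0,17,0,0,0,0,0,0,19,0,0]'

```text
time_s: 4.88
tcp_pos: [0.4491, -0.2384, 0.0249]
eef_rot: [-3.137, -0.176, 0.0]
wrist_force: [-0.1, 2.3, 1.2]
grip_width: 0.0002
```

Sliding (≈2.5 N). Continue in small steps until the force rises.

>>> send_rows --deltas '[0,0,0,0,2,0,0,0,0,0,0,4,0,0,0,0,0,0,5,0,0,0,0,0,0,6,0,0]'

```text
time_s: 5.38
tcp_pos: [0.4496, -0.2425, 0.0249]
eef_rot: [-3.132, -0.177, -0.0]
wrist_force: [-0.1, 11.4, 4.6]
grip_width: -0.0
```

>>> send_rows --deltas '[0,0,0,0,2,0,0,0,0,0,0,3,0,0,0,0,0,0,3,0,0]'

```text
time_s: 5.75
tcp_pos: [0.4496, -0.2426, 0.025]
eef_rot: [-3.126, -0.179, -0.001]
wrist_force: [-0.3, 20.9, 8.8]
grip_width: -0.0001
```

Run:
```python
from h import *
from rig import r
st=r.state(); print(st['time_s'],st['tcp_pos'],st['wrist_force'])
s=r.snapshot("side"); cv2.imwrite("pics/s2.png",cv2.resize(s["image"][170:310,240:430,::-1],None,fx=4,fy=4))
```

```text
5.75 [ 0.44957809 -0.24258646  0.02495544] [-0.29885263 20.87085919  8.77555419]
```

View pics/s2.png

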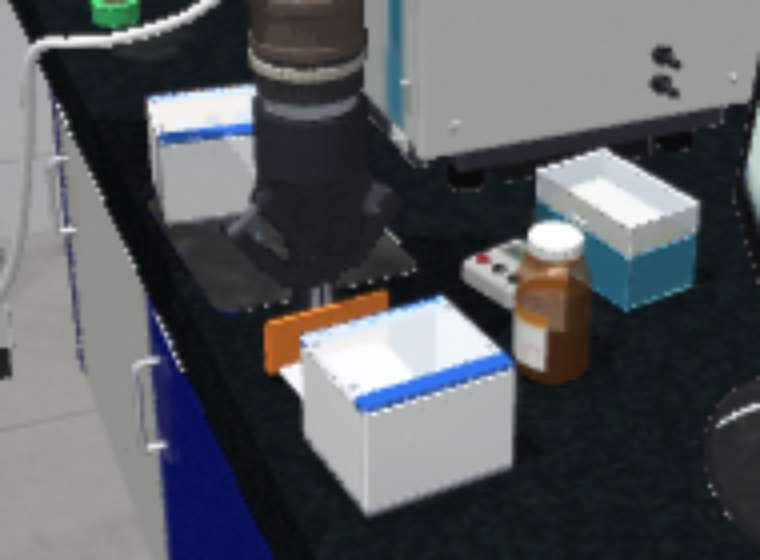

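>>> send_rows --deltas '[0,0,0,0,-10,0,0,0,0,0,0,-40,0,0,0,0,0,0,-80,-40,0,0,0,0,0,-110,-90,0,0,0,0,0,-120,-140,0]'

```text
time_s: 6.42
tcp_pos: [0.4363, -0.1272, 0.1665]
eef_rot: [3.135, 0.178, -0.0]
wrist_force: [1.4, -0.9, 0.2]
grip_width: -0.0002
```

Run:
```python
from h import *
from rig import r
st=r.state(); print(st['time_s'],st['tcp_pos'],rel(st,[.46,.08,.17],-5.5))
```

```text
6.425 [ 0.43632624 -0.12719435  0.16653624] (array([ 0.08, -0.  , 12.  ]), array([  47. , -203.2,   -3.8]))
```

>>> send_rows --deltas '[0,0,2,5,-30,-10,0,0,0,4,15,-60,-20,0,0,0,7,25,-90,-20,0,0,0,10,37,-120,-20,0,0,0,12,47,-140,-20,0]'

```text
time_s: 7.05
tcp_pos: [0.4684, 0.017, 0.1852]
eef_rot: [3.136, -0.154, 0.002]
wrist_force: [-0.2, -0.8, -0.5]
grip_width: -0.0004
```

```bash
cat >> h.py <<'E'
def wproc(r,name,targets):
    st=r.state(); s=r.snapshot("wrist"); cv2.imwrite(f"pics/{name}.png",s["image"][:,:,::-1])
    M=np.array(s['mount']);A=R.from_rotvec(st['eef_rot'])
    np.savez(f"{name}.npz",M=M,rot=st['eef_rot'],t=st['tcp_pos'],f=s['fx'],cx=s['cx'],cy=s['cy'])
    print(st['time_s'],st['tcp_pos'])
    for t in targets:
        for d in r.tip_of(t,"wrist")[:2]:
            print(t,d['confidence'],(A.apply(M[:3,:3]@d['position']+M[:3,3])+st['tcp_pos']).round(4))
def wray(name,u,v):
    d=np.load(f"{name}.npz");M=d['M'];A=R.from_rotvec(d['rot'])
    x,y=u-d['cx'],v-d['cy'];rr=np.hypot(x,y);th=rr/d['f']
    c=np.array([np.sin(th)*x/rr,np.sin(th)*y/rr,np.cos(th)])
    return A.apply(M[:3,3])+d['t'],A.apply(M[:3,:3]@c)
def wonz(name,u,v,z):
    o,d=wray(name,u,v); return o+d*(z-o[2])/d[2]
E
python3 - <<'E'
from h import *
from rig import r
wproc(r,"w2",["loaded_lip","loaded_dock","loaded_block","blue_vial","white_vial","black_vial"])
E
```

```text
7.05 [0.46837816 0.01695709 0.18522609]
loaded_lip 0.58 [0.4648 0.1238 0.0471]
loaded_dock 0.6 [4.51e-01 1.50e-02 2.00e-04]
```

View pics/w2.png

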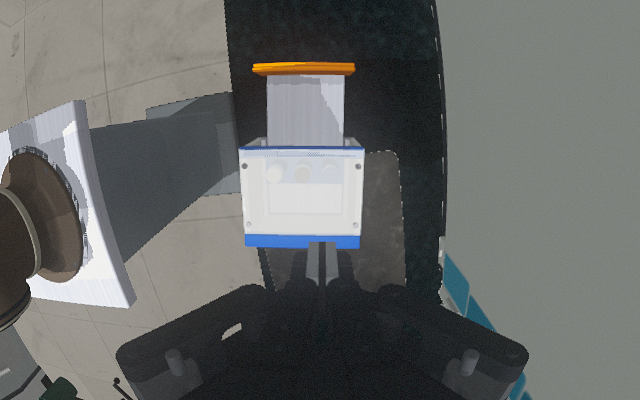

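Run:
```python
from h import *
from rig import r
np.set_printoptions(precision=4,suppress=True)
im=cv2.imread('pics/w2.png'); cv2.imwrite('pics/w2z.png',cv2.resize(im[50:180,220:380],None,fx=5,fy=4.6,interpolation=cv2.INTER_CUBIC)[:600,:800])
print(wonz('w2',253,64,.044),wonz('w2',354,63,.044),'inner',wonz('w2',254,75,.05),wonz('w2',355,74,.05))
print('front',wonz('w2',240,147,.08),wonz('w2',364,147,.08),'back',wonz('w2',246,247,.08),wonz('w2',360,247,.08))
```

```text
[0.417  0.1376 0.044 ] [0.5079 0.128  0.044 ] inner [0.4181 0.1265 0.05  ] [0.5071 0.1172 0.05  ]
front [0.4052 0.0661 0.08  ] [0.5059 0.0553 0.08  ] back [ 0.3946 -0.0238  0.08  ] [ 0.4972 -0.0333  0.08  ]
```

View pics/w2z.png

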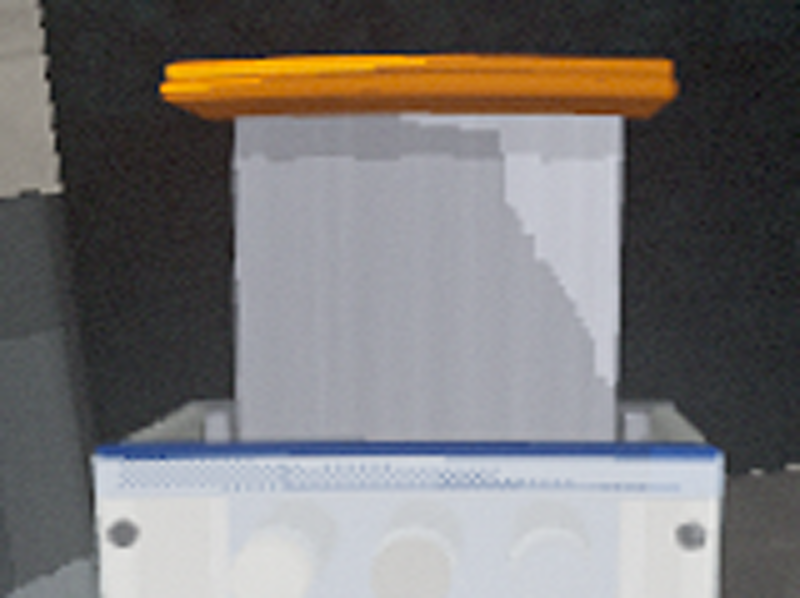

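Run:
```python
from h import *
from rig import r
st=r.state(); print(st['time_s'],st['tcp_pos'],rel(st,[.4605,.098,.028],-5.9))
```

```text
7.4 [0.46767248 0.01544911 0.18503562] (array([ 0.03, -0.01,  0.28]), array([-15.2, -81.5, 157. ]))
```

>>> send_rows --deltas '[0,0,0.3,-8,-40,0,0,0,0,0.3,-15,-81,0,0,0,0,0.3,-15,-81,0,0,0,0,0.3,-15,-81,40,0,0,0,0.3,-15,-81,70,0]'

```text
time_s: 8.02
tcp_pos: [0.4608, 0.0971, 0.114]
eef_rot: [3.137, -0.163, 0.001]
wrist_force: [-0.6, -0.6, -0.1]
grip_width: -0.0003
```

Run:
```python
from h import *
from rig import r
st=r.state(); print(st['time_s'],st['tcp_pos'],rel(st,[.4605,.098,.028],-5.9))
wproc(r,"w3",["loaded_lip"])
```

```text
8.025 [0.46075374 0.09708423 0.11403819] (array([ 0.04, -0.02, -0.04]), array([-0.4, -0.9, 86. ]))
8.025 [0.46075374 0.09708423 0.11403819]
loaded_lip 0.61 [0.4673 0.1285 0.0453]
```

View pics/w3.png

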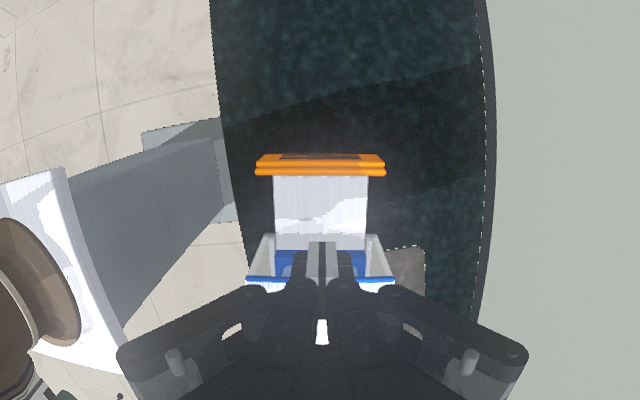

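Run:
```python
from h import *
for v in (167,171,175): print(wonz('w3',256,v,.05),wonz('w3',386,v,.05),wonz('w3',321,v,.05))
im=cv2.imread('pics/w3.png'); cv2.imwrite('pics/w3z.png',cv2.resize(im[140:300,240:400],None,fx=3.7,fy=3.7,interpolation=cv2.INTER_CUBIC))
```

```text
[0.41856722 0.13573859 0.05      ] [0.50761358 0.12641359 0.05      ] [0.46307942 0.13074895 0.05      ]
[0.41812906 0.1329437  0.05      ] [0.50746085 0.12359079 0.05      ] [0.46278823 0.12797956 0.05      ]
[0.41768321 0.13013326 0.05      ] [0.50731226 0.12075124 0.05      ] [0.46249533 0.12519443 0.05      ]
```

View pics/w3z.png

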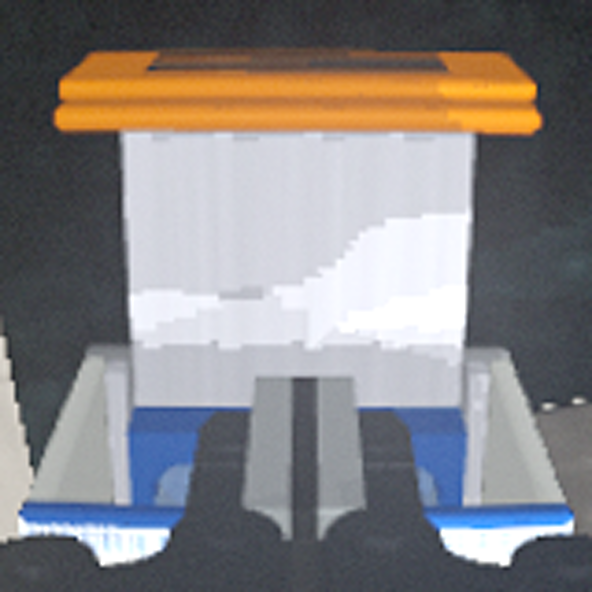

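>>> send_rows --deltas '[0,0,0,0,-1,25,0,0,0,0,0,-1,50,0,0,0,0,0,-1,70,0,0,0,0,0,-1,86,0,0,0,0,0,-1,86,0]'

```text
time_s: 8.75
tcp_pos: [0.4606, 0.0988, 0.0288]
eef_rot: [3.137, -0.162, -0.002]
wrist_force: [1.2, 0.4, -0.6]
grip_width: -0.0002
```

Run:
```python
from h import *
from rig import r
st=r.state(); print(st['time_s'],st['tcp_pos'],st['wrist_force'],rel(st,[.4605,.098,.028],-5.9))
wproc(r,"w4",["loaded_lip"])
```

```text
8.75 [0.46062268 0.0987755  0.02876249] [ 1.17873356  0.41318352 -0.58283276] (array([ 0.03,  0.06, -0.02]), array([-0. ,  0.8,  0.8]))
8.75 [0.46062268 0.0987755  0.02876249]
loaded_lip 0.67 [0.4612 0.1263 0.0441]
```

View pics/w4.png

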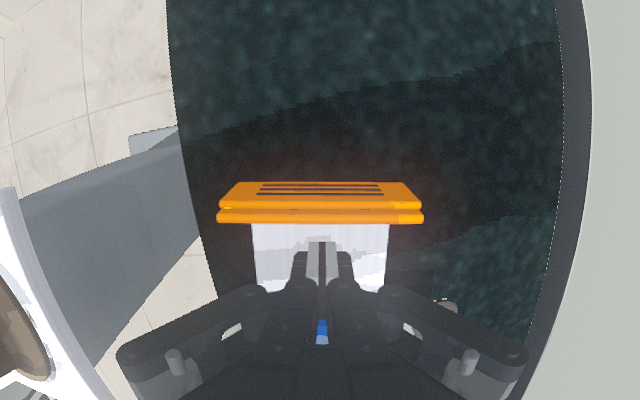

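>>> send_rows --deltas '[0,0,0,0,-3,0,0,0,0,0,0,-6,0,0,0,0,0,0,-9,0,0,0,0,0,0,-12,0,0,0,0,0,0,-15,0,0]'

```text
time_s: 9.48
tcp_pos: [0.4624, 0.1144, 0.029]
eef_rot: [3.137, -0.161, -0.0]
wrist_force: [0.4, -1.5, 1.1]
grip_width: -0.0002
```

>>> send_rows --deltas '[0,0,0,0,-3,0,0,0,0,0,0,-6,0,0,0,0,0,0,-9,0,0,0,0,0,0,-12,0,0,0,0,0,0,-15,0,0]'

```text
time_s: 10.1
tcp_pos: [0.4641, 0.1293, 0.029]
eef_rot: [3.137, -0.161, 0.0]
wrist_force: [-0.1, -2.5, 0.2]
grip_width: -0.0001
```

>>> send_rows --deltas '[0,0,0,0,-4,0,0,0,0,0,0,-8,0,0,0,0,0,0,-12,0,0,0,0,0,0,-16,0,0,0,0,0,0,-20,0,0]'

```text
time_s: 10.72
tcp_pos: [0.4662, 0.1493, 0.029]
eef_rot: [3.137, -0.161, 0.0]
wrist_force: [1.4, -1.5, 0.3]
grip_width: -0.0002
```

>>> send_rows --deltas '[0,0,0,0,-4,0,0,0,0,0,0,-8,0,0,0,0,0,0,-12,0,0,0,0,0,0,-16,0,0,0,0,0,0,-20,0,0]'

```text
time_s: 11.35
tcp_pos: [0.4682, 0.1692, 0.0291]
eef_rot: [-3.137, 0.161, -0.0]
wrist_force: [1.6, -2.7, 0.1]
grip_width: 0.0001
```

>>> send_rows --deltas '[0,0,0,0,-4,0,0,0,0,0,0,-8,0,0,0,0,0,0,-12,0,0,0,0,0,0,-15,0,0,0,0,0,0,-17,0,0]'

```text
time_s: 11.98
tcp_pos: [0.4698, 0.1861, 0.029]
eef_rot: [-3.137, 0.161, 0.0]
wrist_force: [0.7, -2.7, -0.0]
grip_width: -0.0001
```

Run:
```python
from h import *
from rig import r
st=r.state(); print(st['time_s'],st['tcp_pos'],st['wrist_force'])
for n in ("side","top"):
    s=r.snapshot(n)
    a=s["image"][150:290,220:410] if n=="side" else s["image"][150:290,200:390]
    cv2.imwrite(f"pics/{n}5.png",cv2.resize(a[:,:,::-1],None,fx=4,fy=4))
```

```text
11.975 [0.46983875 0.18608156 0.02903175] [ 0.74493871 -2.66917228 -0.02137084]
```

View pics/side5.png

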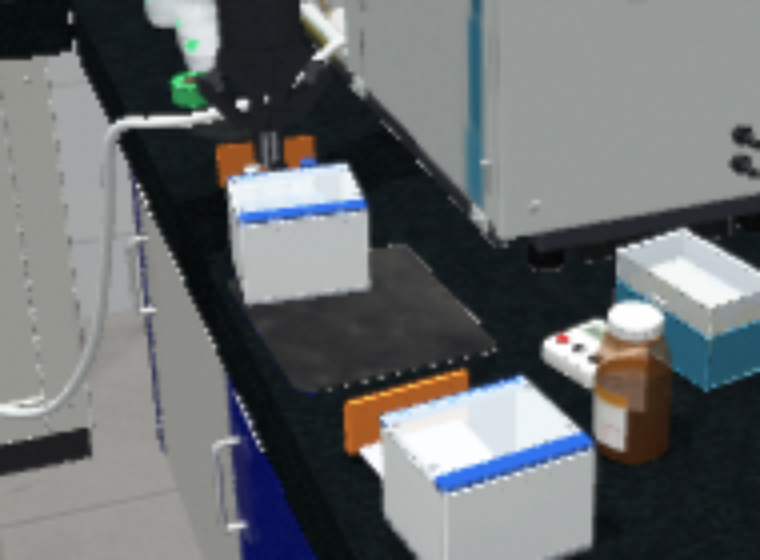

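View pics/top5.png

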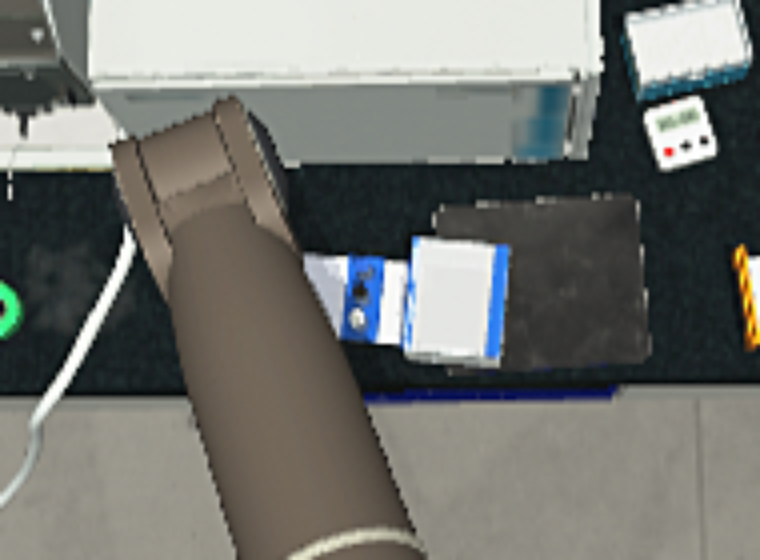

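>>> send_rows --deltas '[0,0,0,0,-2,0,0,0,0,0,0,-4,0,0,0,0,0,0,-6,0,0,0,0,0,0,-7.5,0,0,0,0,0,0,-9,0,0]'

```text
time_s: 12.7
tcp_pos: [0.4704, 0.1937, 0.0289]
eef_rot: [3.135, -0.162, -0.0]
wrist_force: [-1.0, -9.4, 4.6]
grip_width: -0.0002
```

>>> send_rows --deltas '[0,0,0,0,-1,0,0,0,0,0,0,-2,0,0,0,0,0,0,-2,0,0]'

```text
time_s: 13.08
tcp_pos: [0.4704, 0.1938, 0.029]
eef_rot: [3.13, -0.163, 0.0]
wrist_force: [-1.7, -14.5, 5.6]
grip_width: 0.0
```

>>> send_rows --deltas '[0,0,0,0,5,0,0,0,0,0,0,12,0,0,0,0,0,0,14,0,0,0,0,0,0,14,-20,0,0,0,0,0,14,-45,0]'

```text
time_s: 13.7
tcp_pos: [0.469, 0.1828, 0.074]
eef_rot: [3.137, -0.161, -0.002]
wrist_force: [-0.8, -0.2, -0.4]
grip_width: 0.0001
```

>>> send_rows --deltas '[0,0,0,0,0,-40,0,0,0,0,0,0,-80,0,0,0,0,0,25,-110,0,0,0,0,0,50,-130,0,0,0,0,0,50,-130,0]'

```text
time_s: 14.32
tcp_pos: [0.4652, 0.1326, 0.2058]
eef_rot: [-3.136, 0.164, -0.005]
wrist_force: [-0.1, 0.7, -0.3]
grip_width: 0.0001
```

Run:
```python
from h import *
from rig import r
wproc(r,"w6",["loaded_lip","loaded_block","loaded_dock","blue_vial","white_vial","black_vial"])
for n in ("side","top"):
    s=r.snapshot(n)
    a=s["image"][150:290,220:410] if n=="side" else s["image"][150:290,240:430]
    cv2.imwrite(f"pics/{n}6.png",cv2.resize(a[:,:,::-1],None,fx=4,fy=4))
    for t in ("loaded_lip","loaded_block","empty_lip","empty_dock","blue_vial","white_vial","black_vial","label_roll","timer","amber_bottle","marker"):
        for d in r.tip_of(t,n)[:2]: print(n,t,d['confidence'],w(n,d['position']).round(4))
print(r.state()['wrist_force'])
```

```text
14.325 [0.46519468 0.13261139 0.20581476]
loaded_lip 0.75 [0.4714 0.2057 0.0472]
loaded_block 0.69 [0.456  0.1106 0.0174]
blue_vial 0.78 [0.4864 0.1098 0.0165]
white_vial 0.57 [0.4389 0.1176 0.021 ]
black_vial 0.73 [0.4638 0.1107 0.0161]
side loaded_lip 0.46 [0.4648 0.2113 0.0473]
side loaded_block 0.51 [0.4592 0.1165 0.0137]
side empty_lip 0.65 [ 0.4545 -0.2605  0.0492]
side empty_dock 0.62 [ 0.4618 -0.3707 -0.0029]
side white_vial 0.19 [0.449  0.0164 0.0013]
side label_roll 0.63 [0.455  0.4591 0.0048]
side timer 0.56 [ 0.617  -0.204   0.0021]
side amber_bottle 0.82 [ 0.5886 -0.3143 -0.001 ]
side marker 0.61 [ 4.361e-01 -5.253e-01  3.000e-04]
side marker 0.26 [ 0.4656 -0.371  -0.0022]
top loaded_block 0.5 [0.4594 0.1119 0.0158]
top empty_lip 0.65 [ 0.4494 -0.2674  0.0487]
top empty_dock 0.87 [ 0.4616 -0.3737 -0.0011]
top label_roll 0.44 [ 0.4532  0.4606 -0.0022]
top timer 0.71 [ 0.62   -0.2068 -0.0016]
top amber_bottle 0.62 [ 0.5927 -0.317   0.0057]
top marker 0.58 [ 0.434  -0.5234  0.0047]
[ 0.28124461  0.36463961 -0.23033915]
```

View pics/w6.png

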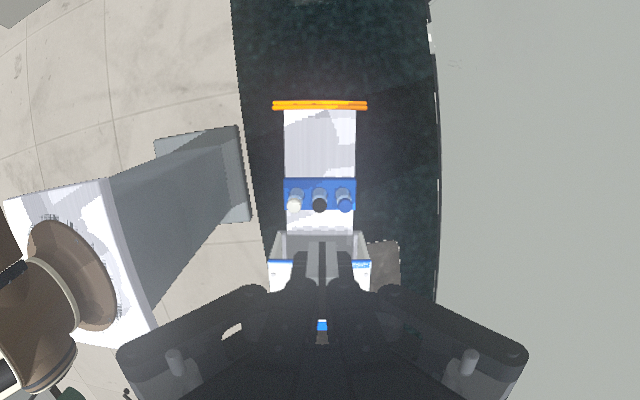

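View pics/side6.png

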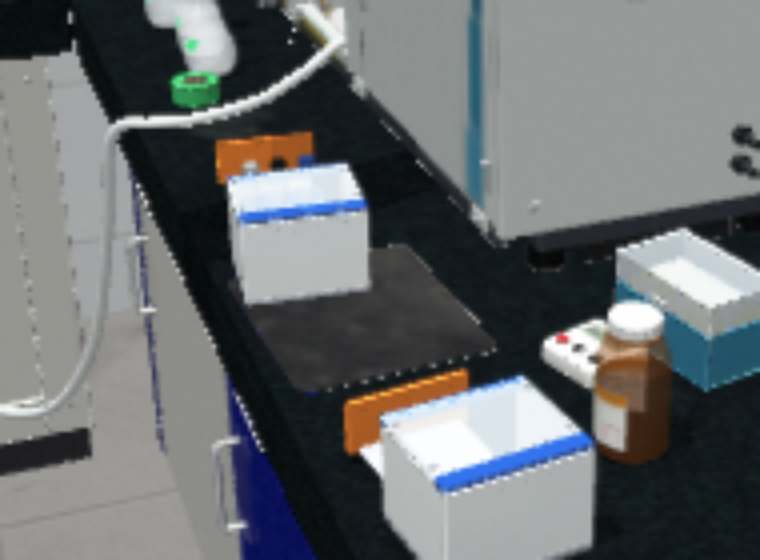

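```bash
python3 -c "
from rig import r
print(r.job_done())"
```

```text
the job is handed in; nothing more can be done
None
```

The job is handed in, and by my last checks both trays are where they should be; no verdict was reported. It was done in about 15 s of the 48 s allowed.

- **Empty tray:** I pushed it in with the closed fingertips against its outer lip face until it stopped. The force rose to about 21 N with no further travel. That position is within about 1 mm of where I expected home to be. The cameras afterwards put the lip at y −0.261 (side) and −0.267 (top), against an expected −0.262.
- **Loaded tray:** I hooked the closed fingertips behind its lip and drew it slowly out until it stopped, at about 14 N. Finger travel from first contact and the wrist camera both give about 80 mm.
- **Vials:** The wrist picture shows all three standing in the blue block, with undersides measured at 16, 16 and 21 mm against a nominal 17 mm. The 21 mm reading is the white vial, a low-confidence detection within the networks' error of about 4 mm.
- **Other things:** The label roll, timer, bottle and marker read within about 6 mm of where they started, which is measurement scatter. The arm is clear above the scene with no contact force.

The side and top cameras did not find the vials reliably. The side camera's one white-vial match (confidence 0.19) was at the dock and I discarded it as false, so the vial check rests on the wrist picture.

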